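# Clip the tweezer case into its spring holder

## Robot

A 6-joint arm with a two-finger parallel gripper is mounted at the origin on the work surface. World frame = base frame: x ahead of the robot, y to its left, z up, the work surface at z = 0. Lengths are in m, angles in rad, forces in N, time in s.
With the tool pointing down it reaches from about 0.35 to 0.85 m from the base axis. Payload 8.1 kg.
Tool frame: the origin (TCP) lies where the fingers leave the gripper's body, on its centre line; the fingertips stand 84 mm ahead of it and the grasp point (between the pads) lies 65 mm ahead of it; z points along the fingers, y is the line along which they close (so a half turn about z gives the same grasp; the last joint's range is limited). The gripper opens to 93 mm and grips with 3 to 60 N. Pads are 15 mm wide; open, the fingers measure 128 mm over their backs; the gripper's body (75 mm by 188 mm) begins 65 mm behind the grasp point.
Start: joints at [1.263, 0.13, 1.488, -0, 1.523, -0.085], TCP at [0.133, 0.585, 0.303] pointing down, gripper open.
Joint ranges: [-2.96, 2.96], [-0.89, 2.26], [0.02, 2.5], [-1.34, 4.48], [0, 2.73], [-2.66, 2.66]. Speed limits (rad/s): [2.39, 2.39, 2.79, 3.14, 3.14, 3.14].

## Interface

Orientations are given as a rotation vector (axis times angle).
In Python, from plant import robot gives the robot as it stands.
- The arm moves only by the shell command python3 -m jog 'ROWS' [FORCE]. ROWS is text: rows parted by semicolons, each of 5 numbers parted by spaces: the opening, from 0 (shut) to 1 (fully open), then the shift along the tool's x, y, z in m, then the turn about the tool's z in degrees. A call has 1 to 10 rows; each row shifts and turns the commanded pose from where the row before left it, along the tool's axes as they then stand; what a row does not reach is not made up. A row lasts 1/12 s, in which the tool goes at most 41.7 mm and 7.16 degrees, less where a joint would pass 70% of its speed; a pose out of reach is approached as far as the arm can. A call with a gripper value outside its range is refused whole. The fingers move at their own pace and stop on an object; FORCE is the grip in N (left out, the last holds). Time passes only in rows, so rows that do not move let the fingers close. It gives the time, the measured TCP pose, the force, the opening and the grip force at its end, in the units of the state.
- robot.read_state(): the state, without advancing time (a new reading comes with each control period).
- robot.read_camera(name): name is "scene" or "side" or "wrist"; returns a dict with "color" (420x560x3 uint8, red, green, blue), "intrinsics" (3x3 intrinsics, pixels), "k1" (the pictures are not rectified: a ray, as slopes to the right and down, at radius r is drawn at 1 + k1 r^2 times it, then the intrinsics apply), "pose" (4x4, takes a point from camera to world coordinates); the wrist camera has in their place "tool_from_camera" (4x4, takes a point from camera to tool coordinates, whose origin is the TCP and whose axes are the flange's). Camera axes: x right, y down, z forward; pixel columns grow to the right and rows downward; lengths in m; the calibration is good to about 2 mm. A picture is of the moment at which its call begins: read the wrist's pose just before it. There is no depth.
- robot.close_job(): hands the job in; it is judged then, once.
The state is a dict: "t": time; "q": joint angles; "dq": joint speeds; "joint_torque": joint torques, N m; "tool_pos": TCP position; "orientation": TCP orientation; "force": force on the tool from outside, world axes, zero at the start; "wrist_torque": the same for the moment, N m; "opening": finger opening in m; "gripper_force": force on a finger pad.
Only numpy, scipy, OpenCV 4.12 (cv2) and the standard library are available. Lean on these libraries where they do the work, as an engineer would, in place of code of your own. Each camera call takes 0.05 s, during which the arm holds its last target. There are 200 camera calls.

## Task

Put the long steel tweezer case away in the spring-jaw holder: press it down from above, lying lengthwise between the two jaws, until it sits fully home on the seats with the jaws snapped over it and both ends sticking out about equally, then let go. Leave the short steel case alone where it lies.

Things in the scene. Friction and masses are not known exactly. Their poses are not given: they have to be found in the camera images.
- tweezer_case_center (a point): centre (half-way up) of the LONG steel case, a closed rectangular box 136 long (its x) x 18 wide (its y) x 20 high (its z) mm, about 70 g, lying on the shelf. Either end may face either way. It is the longer of the two steel cases.
- holder_seat (a point): middle of the holder (fixed to the shelf) at the height of its two seats, 26 mm above the shelf; seated, the case's centre is 10 mm above this point. x runs along the holder, z up. White base 136 (x) x 78 (y) x 6 mm; along each long side a grey sprung jaw with two upright clips 22 mm long in x, centred 46 mm either side of the middle, so 70 mm between the clips is free for fingers.
- short_case_center (a point): centre (half-way up) of the SHORT steel case, same metal and section but only 70 mm long (x) x 18 x 20 mm, lying on the shelf: not to be moved.
- jaw_left (a joint): how far the jaw on the holder's +y side is pushed outward, 0 (closed) to 0.009 m; the other is its mirror image. Clips reach 76 mm above the shelf: a flared mouth 38 mm wide narrows to 10 mm between the lips (47 to 50 mm up), 20 mm below them. Springs: the case must be pressed down with about 5 to 10 N, its weight is not enough; the lips snap back over it once it is on the seats.
Not all that is in view belongs to the job. Leave any yellow look-alike of the part that bears tweezer_case_center alone.

How it is judged:
By the outcome, as a careful person would: the job done as asked, in the order asked, and still so for the second after the job is handed in, with the robot touching nothing.
It also fails if it takes over 40 s, if anything falls off the work surface, if the arm or the gripper's body presses on something with over 40 N, if the wrist force passes 120 N, or if a joint passes its speed limit or range.

## Working session

There is one attempt and no reset: what is moved stays moved. The work goes in short steps, Python scripts to look and compute and a shell command to move; the robot and the scene stay as the last step left them, time stands still between calls to the robot, and variables do not carry over. Pictures are saved under pics/ and viewed, at most 10 in all, crops included, and the job is handed in when it is done.

```bash
mkdir -p pics; ls
python3 - <<'E'
from plant import robot
import cv2,pickle,numpy as np
d={}
for n in("scene","side"):
    c=robot.read_camera(n); d[n]=c; cv2.imwrite(f"pics/{n}0.png",c["color"][:,:,::-1]); print(n,c["intrinsics"].tolist(),c["k1"],np.round(c["pose"],3).tolist())
pickle.dump(d,open("cams.pkl","wb"))
s=robot.read_state();print(s["t"],s["tool_pos"],s["orientation"],s["opening"])
E
```

```text
pics
scene [[388.98605628180707, 0.0, 280.25138345419253], [0.0, 388.98605628180707, 206.7571794764245], [0.0, 0.0, 1.0]] -0.007949958815912662 [[0.737, 0.426, -0.525, 0.951], [0.675, -0.441, 0.591, -0.677], [0.021, -0.79, -0.612, 0.658], [0.0, 0.0, 0.0, 1.0]]
side [[473.76776491864774, 0.0, 281.3689751767773], [0.0, 473.76776491864774, 210.91956753623813], [0.0, 0.0, 1.0]] -0.0634050061393705 [[0.996, -0.052, 0.072, 0.354], [-0.089, -0.603, 0.793, -0.921], [0.003, -0.796, -0.606, 0.673], [0.0, 0.0, 0.0, 1.0]]
0.1 [0.13242741 0.58482069 0.30180285] [-3.49134514e-01 -3.12178847e+00  2.53550735e-03] 0.09320310976484546
```

View pics/scene0.png

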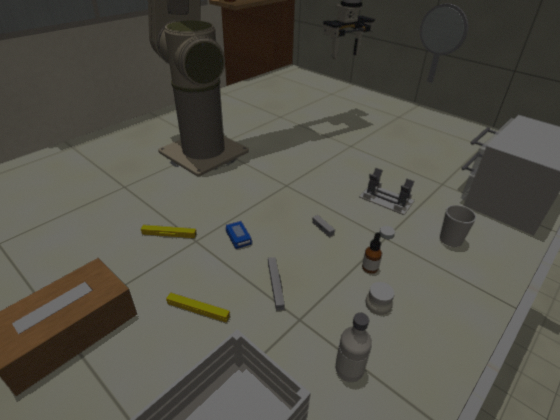

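View pics/side0.png

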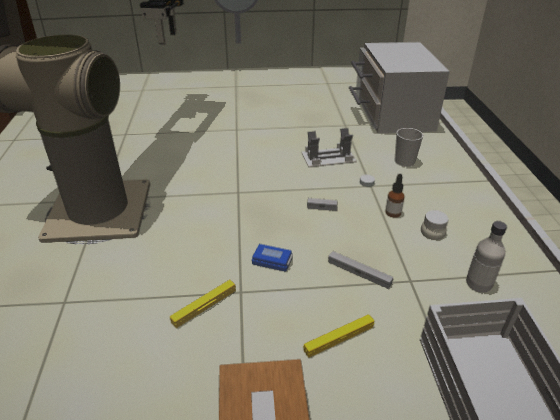

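Two candidates are steel: the long case at scene (276,282) / side (360,268), and the short one at scene (323,225) / side (322,203). The yellow look-alikes are at scene (168,231) and (198,306). I choose the longer grey one. The holder is at scene (389,190) / side (329,147).

Run:
```python
import cv2,pickle,numpy as np
d=pickle.load(open("cams.pkl","rb"))
def crop(n,x,y,w,h,s): return cv2.resize(np.clip(d[n]["color"][y:y+h,x:x+w,::-1].astype(float)*1.5,0,255).astype(np.uint8),(w*s,h*s),interpolation=cv2.INTER_CUBIC)
a=crop("scene",255,250,50,60,6); b=crop("side",320,245,80,50,6)
c=crop("scene",350,160,75,55,5); e=crop("side",295,120,70,55,5)
C=np.zeros((600,800,3),np.uint8)
for im,(x,y) in((a,(0,0)),(b,(310,0)),(c,(410,310)),(e,(0,320))):
    h,w=im.shape[:2]; h=min(h,600-y);w=min(w,800-x); C[y:y+h,x:x+w]=im[:h,:w]
C[0:360,0:300]=a; C[320:595,0:350]=np.where(C[320:595,0:350]>=0,e,0); C[310:585,410:785]=c
cv2.imwrite("pics/crop1.png",C)
```

```text
(no output)
```

View pics/crop1.png

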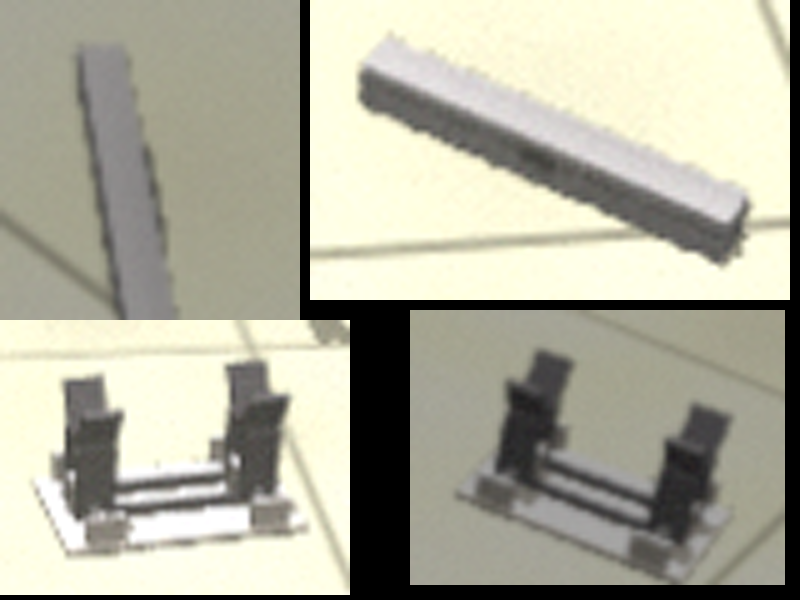

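The crop confirms the choice: a plain grey closed case about 136 mm long, with its top-face corners near side (329,256), (333,251), (393,277) and (390,282). The holder's base corners are also visible.

```bash
cat > h.py <<'E'
import numpy as np,cv2
def ray(c,uv,T):
    K=c["intrinsics"];k=c["k1"]
    p=cv2.undistortPoints(np.array(uv,float).reshape(-1,1,2),K,np.array([k,0,0,0.]))[:,0]
    d=np.c_[p,np.ones(len(p))]@T[:3,:3].T
    return T[:3,3],d
def plane(c,uv,z,T=None):
    o,d=ray(c,uv,c["pose"] if T is None else T)
    return o+d*((z-o[2])/d[:,2])[:,None]
E
python3 - <<'E'
import pickle,numpy as np
from h import *
from scipy.spatial.transform import Rotation as R
np.set_printoptions(precision=4,suppress=True)
d=pickle.load(open("cams.pkl","rb"))
P=plane(d["side"],[(329.2,256.3),(333.3,251.3),(393,276.7),(390,282)],.02);print(P,P.mean(0))
for i in range(4):print(np.linalg.norm(P[i]-P[(i+1)%4]))
a=P[2]+P[3]-P[0]-P[1];print("yaw",np.degrees(np.arctan2(a[1],a[0])))
Q=plane(d["side"],[(301.6,153),(309,166.6),(356.4,161)],.004);print(Q,(Q[0]+Q[2])/2,np.linalg.norm(Q[1]-Q[0]),np.linalg.norm(Q[2]-Q[1]))
S=plane(d["scene"],[(359.4,197),(405,214),(414.6,201)],.004);print(S,(S[0]+S[2])/2,np.linalg.norm(S[1]-S[0]),np.linalg.norm(S[2]-S[1]))
# scene case by mask
c=d["scene"]["color"]; hsv=cv2.cvtColor(c,cv2.COLOR_RGB2HSV); print(hsv[280,276],hsv[280,295])
m=((hsv[:,:,1]<45)&(hsv[:,:,2]<135)).astype(np.uint8);m2=np.zeros_like(m);m2[250:315,255:300]=m[250:315,255:300]
n,l,s,ce=cv2.connectedComponentsWithStats(m2);i=1+s[1:,4].argmax();print(s[i],ce[i],plane(d["scene"],[ce[i]],.012))
for v in (Q[2]-Q[1],S[1]-S[0]):print(np.degrees(np.arctan2(v[1],v[0])))
q=R.from_rotvec([-3.49134514e-01,-3.12178847,2.5e-3]).as_matrix();print(q)
E
```

```text
[[ 0.5151 -0.2257  0.02  ]
 [ 0.526  -0.2116  0.02  ]
 [ 0.6286 -0.294   0.02  ]
 [ 0.619  -0.3074  0.02  ]] [ 0.5722 -0.2597  0.02  ]
0.01786722881419758
0.1315918838674224
0.016458041602400955
0.13211203008472167
yaw -38.486018355496654
[[0.5137 0.2148 0.004 ]
 [0.5246 0.1423 0.004 ]
 [0.6569 0.1602 0.004 ]] [0.5853 0.1875 0.004 ] 0.07329477922517816 0.13354008942169845
[[0.5226 0.145  0.004 ]
 [0.6556 0.1657 0.004 ]
 [0.6466 0.2386 0.004 ]] [0.5846 0.1918 0.004 ] 0.13456598205365575 0.07343023918996879
[ 0  6 92] [ 28  33 108]
[ 255  250   45   65 2925] [277. 282.] [[ 0.5724 -0.2548  0.012 ]]
7.699386409300495
8.835941279478126
[[-0.9753  0.2209 -0.0005]
 [ 0.2209  0.9753 -0.0015]
 [ 0.0002 -0.0016 -1.    ]]
```

```bash
python3 -m jog '1 -.035 -.019 0 0;1 -.035 -.019 0 0;1 -.035 -.019 0 0;1 -.035 -.019 0 0;1 -.035 -.019 0 0;1 -.035 -.019 0 0;1 -.035 -.019 0 0;1 -.035 -.019 0 0;1 -.035 -.019 0 0;1 -.035 -.019 0 0' 25; python3 -m jog '1 -.035 -.019 0 0;1 -.035 -.019 0 0;1 -.035 -.019 0 0;1 -.035 -.019 0 0;1 -.035 -.019 0 0;1 0 0 0 -7;1 0 0 0 -7;1 0 0 0 -7;1 0 0 0 0;1 0 0 0 0'
cat > look.py <<'E'
import sys,cv2,numpy as np,pickle
from plant import robot
from scipy.spatial.transform import Rotation as R
s=robot.read_state();c=robot.read_camera("wrist")
T=np.eye(4);T[:3,:3]=R.from_rotvec(s["orientation"]).as_matrix();T[:3,3]=s["tool_pos"]
c["pose"]=T@c["tool_from_camera"];c["T"]=T
pickle.dump(c,open(sys.argv[1]+".pkl","wb"))
cv2.imwrite(f"pics/{sys.argv[1]}.png",np.clip(c["color"][:,:,::-1]*1.4,0,255).astype(np.uint8))
print(s["t"],s["tool_pos"],np.round(T[:3,:3],4).tolist(),s["q"],np.round(c["tool_from_camera"],3).tolist())
E
python3 look.py w1
```

```text
t: 0.93
tool_pos: [0.4329, 0.3209, 0.3024]
orientation: [-0.349, -3.122, 0.0]
force: [0.6, 0.1, 0.4]
opening: 0.093
gripper_force: 0.0
t: 1.77
tool_pos: [0.5814, 0.1912, 0.3022]
orientation: [0.219, -3.133, 0.0]
force: [-0.2, 0.1, -0.8]
opening: 0.0928
gripper_force: 0.0
1.7667 [0.5814395  0.19116577 0.30222604] [[-0.9903, -0.1393, -0.0009], [-0.1393, 0.9903, -0.0001], [0.0009, -0.0, -1.0]] [ 2.33859106e-01  1.63664283e-01  1.45259110e+00  7.92269246e-05
  1.52621104e+00 -1.47667450e+00] [[0.001, -0.965, -0.262, 0.071], [1.0, 0.0, 0.002, -0.0], [-0.001, -0.262, 0.965, -0.082], [0.0, 0.0, 0.0, 1.0]]
```

View pics/w1.png

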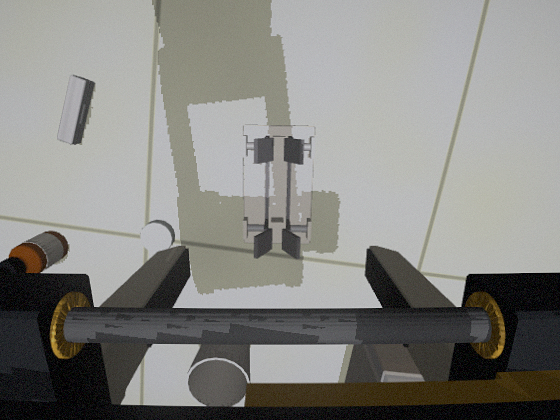

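The wrist view shows the holder nearly upright in the image: clips at about (263,150), (294,150), (262,243), (292,243), and base top corners at (243,125), (314,126).

Run:
```python
import pickle,numpy as np
from h import *
np.set_printoptions(precision=4,suppress=True)
c=pickle.load(open("w1.pkl","rb"));im=c["color"]
v=im.max(2)
m=(v<75).astype(np.uint8);m[:,:225]=0;m[:,330:]=0;m[:115]=0;m[265:]=0
n,l,s,ce=cv2.connectedComponentsWithStats(m)
for i in range(1,n):
    if s[i,4]>15:print(s[i],ce[i])
I=cv2.resize(np.clip(im[110:270,215:340,::-1]*1.5,0,255).astype(np.uint8),None,fx=3.7,fy=3.7,interpolation=cv2.INTER_CUBIC)
cv2.imwrite("pics/w1c.png",I)
# rail edges at mid rows
for r in (175,190,205):print(r,v[r,240:320].tolist())
```

```text
[257 136  17  27 387] [264.876  149.2972]
[ 282  136   29  123 1154] [291.5581 197.1239]
[244 197  37  62 576] [262.3611 237.2899]
[271 218  12   4  45] [276.8667 219.5111]
[230 248  22   5  32] [240.  249.5]
175 [137, 136, 130, 120, 132, 135, 131, 136, 137, 138, 136, 137, 136, 135, 137, 134, 135, 137, 135, 137, 136, 136, 134, 134, 135, 115, 91, 92, 93, 115, 138, 136, 128, 112, 113, 117, 114, 112, 116, 113, 114, 116, 115, 116, 115, 114, 105, 77, 65, 63, 79, 109, 115, 114, 112, 122, 136, 135, 135, 134, 137, 136, 137, 136, 136, 135, 134, 135, 138, 135, 135, 135, 122, 120, 135, 136, 134, 135, 134, 134]
190 [135, 137, 129, 117, 135, 136, 133, 136, 136, 136, 135, 136, 135, 134, 136, 134, 137, 137, 137, 135, 136, 135, 134, 140, 132, 104, 85, 90, 103, 133, 136, 135, 137, 135, 124, 114, 112, 116, 114, 112, 113, 113, 111, 114, 113, 112, 101, 52, 69, 67, 95, 118, 115, 116, 114, 111, 121, 138, 136, 136, 136, 136, 131, 132, 136, 138, 136, 138, 136, 136, 135, 123, 119, 133, 130, 131, 131, 132, 133, 136]
205 [108, 106, 106, 100, 103, 113, 113, 114, 110, 114, 114, 113, 114, 114, 112, 109, 114, 113, 111, 112, 113, 112, 111, 113, 105, 82, 63, 62, 76, 102, 112, 110, 110, 108, 114, 111, 115, 114, 110, 116, 112, 109, 114, 111, 114, 111, 90, 61, 64, 70, 103, 112, 112, 112, 114, 111, 113, 121, 134, 125, 112, 114, 114, 115, 113, 112, 113, 114, 112, 112, 104, 94, 102, 102, 104, 101, 101, 104, 103, 102]
```

View pics/w1c.png

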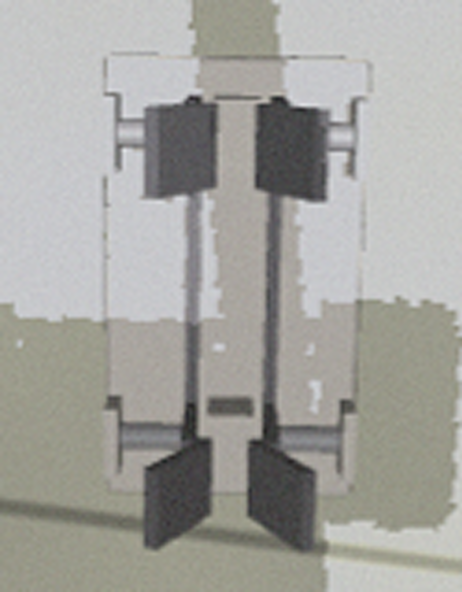

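Run:
```python
import pickle,numpy as np
from h import *
np.set_printoptions(precision=4,suppress=True)
c=pickle.load(open("w1.pkl","rb"))
f=lambda a:np.array(a)/3.7+[215,110]
B=plane(c,f([(105,56),(370,62),(350,490),(108,490)]),.006);print(B,B.mean(0),[np.linalg.norm(B[i]-B[(i+1)%4]) for i in range(4)])
L=plane(c,f([(217,105),(216,187),(257,103),(255,187),(210,440),(210,512),(249,440),(248,512)]),.05);print(L)
far=L[:4].mean(0);near=L[4:].mean(0)
print(far,near,np.linalg.norm(far-near),(far+near)/2,"gap",np.linalg.norm(L[0]-L[2]),np.linalg.norm(L[4]-L[6]))
for v in (far-near,B[0]-B[3],B[1]-B[2]):print(np.degrees(np.arctan2(v[1],v[0])))
R_=plane(c,[(267.5,175),(289,175),(267,205),(288,205)],.05);print(R_)
# short case
```

```text
[[0.5221 0.1461 0.006 ]
 [0.513  0.223  0.006 ]
 [0.6448 0.239  0.006 ]
 [0.6556 0.1626 0.006 ]] [0.5839 0.1927 0.006 ] [np.float64(0.07739040205967118), np.float64(0.13276618923045896), np.float64(0.07715463171597617), np.float64(0.13442172764511484)]
[[0.5292 0.1805 0.05  ]
 [0.5503 0.1832 0.05  ]
 [0.5272 0.1907 0.05  ]
 [0.5488 0.1934 0.05  ]
 [0.6201 0.1912 0.05  ]
 [0.6413 0.1941 0.05  ]
 [0.6186 0.2019 0.05  ]
 [0.6398 0.2047 0.05  ]]
[0.5389 0.1869 0.05  ] [0.6299 0.198  0.05  ] 0.09172904014654144 [0.5844 0.1924 0.05  ] gap 0.010414725699462841 0.010862054143606352
-173.0958642990485
-172.97491910023768
-173.08149641371745
[[0.5652 0.1794 0.05  ]
 [0.5622 0.2004 0.05  ]
 [0.5956 0.1829 0.05  ]
 [0.5926 0.204  0.05  ]]
```

```bash
python3 -m jog '1 .0066 -.0403 0 0;1 .0066 -.0403 0 0;1 .0066 -.0403 0 0;1 .0066 -.0403 0 0;1 .0066 -.0403 0 0;1 .0066 -.0403 0 0;1 .0066 -.0403 0 0;1 .0066 -.0403 0 0;1 .0066 -.0403 0 0;1 .0066 -.0403 0 0'; python3 -m jog '1 .0066 -.0403 0 0;1 0 0 0 6.6;1 0 0 0 6.6;1 0 0 0 6.6;1 0 0 0 6.6;1 0 0 0 6.6;1 0 0 0 6.6;1 0 0 0 6.6;1 0 0 0 0;1 0 0 0 0'; python3 look.py w2
```

```text
t: 2.65
tool_pos: [0.5736, -0.2187, 0.3029]
orientation: [-0.22, 3.134, -0.0]
force: [-0.0, -0.2, 0.2]
opening: 0.0929
gripper_force: 0.0
t: 3.48
tool_pos: [0.5733, -0.2576, 0.3027]
orientation: [-1.019, -2.971, 0.0]
force: [0.2, -0.5, 0.1]
opening: 0.0933
gripper_force: 0.0
3.4833 [ 0.57325644 -0.25764057  0.30269355] [[-0.7894, 0.6139, -0.0001], [0.6139, 0.7894, -0.0], [0.0001, -0.0001, -1.0]] [-5.03912892e-01  2.07036548e-01  1.40300825e+00 -5.34223627e-05
  1.53163417e+00 -1.41372578e+00] [[0.001, -0.965, -0.261, 0.071], [1.0, 0.001, 0.001, 0.001], [-0.001, -0.261, 0.965, -0.082], [0.0, 0.0, 0.0, 1.0]]
```

View pics/w2.png

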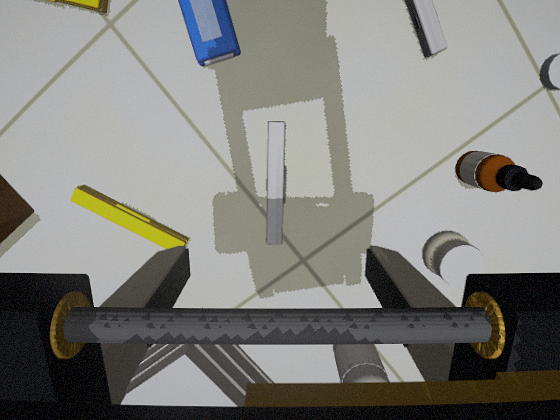

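The case lies at (276,183), with its top face corners near (267,122), (285,122), (283,244), (266,243). A yellow look-alike ends at (188,242), near the left finger's line.

Run:
```python
import pickle,numpy as np
from h import *
np.set_printoptions(precision=4,suppress=True)
c=pickle.load(open("w2.pkl","rb"));T=c["T"]
g=cv2.cvtColor(c["color"],cv2.COLOR_RGB2GRAY).astype(int)
for r in (135,160,185,210,235):print(r,g[r,258:294].tolist())
for x in (272,280):print(x,g[116:128,x].tolist(),g[236:252,x].tolist())
P=plane(c,[(267,121.5),(285,121.5),(283,244),(266.3,243.5)],.02)
print(P,P.mean(0),[np.linalg.norm(P[i]-P[(i+1)%4]) for i in range(4)])
v=P[0]+P[1]-P[2]-P[3];print(np.degrees(np.arctan2(v[1],v[0])))
print("tool",(P-T[:3,3])@T[:3,:3])
print("yellow",(plane(c,[(188,242),(72,190)],.015)-T[:3,3])@T[:3,:3])
```

```text
135 [130, 132, 131, 132, 133, 131, 131, 131, 133, 124, 104, 128, 132, 131, 133, 131, 132, 133, 131, 133, 133, 131, 133, 133, 133, 122, 93, 102, 134, 132, 131, 132, 130, 134, 133, 130]
160 [130, 131, 133, 132, 131, 132, 130, 132, 121, 97, 117, 133, 132, 131, 133, 133, 131, 130, 130, 132, 129, 128, 129, 132, 126, 98, 99, 136, 130, 134, 132, 134, 132, 134, 130, 132]
185 [129, 131, 130, 131, 129, 132, 134, 124, 86, 83, 123, 132, 130, 130, 131, 130, 129, 130, 128, 124, 124, 126, 129, 126, 119, 87, 63, 81, 117, 134, 130, 130, 132, 131, 131, 135]
210 [96, 84, 81, 74, 71, 73, 82, 91, 90, 75, 88, 87, 89, 91, 87, 88, 89, 87, 85, 85, 87, 87, 89, 88, 79, 77, 101, 97, 96, 99, 96, 98, 96, 99, 99, 99]
235 [99, 99, 100, 103, 102, 99, 99, 96, 78, 79, 86, 89, 90, 88, 84, 91, 86, 85, 85, 82, 84, 87, 86, 77, 63, 72, 74, 85, 90, 98, 98, 98, 101, 97, 97, 98]
272 [131, 131, 131, 132, 134, 71, 124, 135, 132, 134, 133, 133] [89, 90, 91, 88, 85, 88, 90, 86, 86, 100, 97, 101, 100, 99, 98, 98]
280 [133, 129, 133, 135, 136, 78, 113, 133, 132, 132, 130, 133] [87, 85, 87, 86, 84, 86, 85, 86, 86, 101, 99, 98, 102, 101, 101, 98]
[[ 0.5128 -0.2227  0.02  ]
 [ 0.5243 -0.208   0.02  ]
 [ 0.6301 -0.292   0.02  ]
 [ 0.618  -0.3066  0.02  ]] [ 0.5713 -0.2573  0.02  ] [np.float64(0.018681140559757885), np.float64(0.13511881994831018), np.float64(0.019013139773791828), np.float64(0.13451443792846235)]
141.47903859471
tool [[ 0.0691 -0.0095  0.2827]
 [ 0.0691  0.0092  0.2827]
 [-0.066   0.0078  0.2827]
 [-0.0654 -0.0112  0.2827]]
yellow [[-0.0656 -0.1019  0.2877]
 [-0.0041 -0.2296  0.2877]]
```

```bash
python3 -m jog '.6 .0017 -.001 .04 .6;.6 0 0 .04 0;.6 0 0 .04 0;.6 0 0 .04 0;.6 0 0 .03 0;.6 0 0 .02 0;.6 0 0 .004 0;.6 0 0 0 0;.6 0 0 0 0'
python3 - <<'E'
import pickle,numpy as np
from h import *
np.set_printoptions(precision=4,suppress=True)
w=pickle.load(open("w1.pkl","rb"));d=pickle.load(open("cams.pkl","rb"))
a=np.radians(7);C=np.array([.5842,.1925]);Rm=np.array([[np.cos(a),-np.sin(a)],[np.sin(a),np.cos(a)]])
for z in (.01,.015,.02,.025,.03,.035):
    print(z,*[((plane(c,p,z)[:,:2]-C)@Rm)[:,1] for c,p in((w,[(267.3,190),(288.5,190)]),(d["side"],[(329,156.6),(329,150)]))])
E
```

```text
t: 4.28
tool_pos: [0.5715, -0.2577, 0.0891]
orientation: [1.035, 2.966, -0.0]
force: [-0.1, 0.4, 0.4]
opening: 0.0556
gripper_force: 0.0
0.01 [-0.0117  0.012 ] [-0.0131  0.0213]
0.015 [-0.0116  0.0118] [-0.0212  0.013 ]
0.02 [-0.0115  0.0116] [-0.0292  0.0047]
0.025 [-0.0114  0.0114] [-0.0372 -0.0035]
0.03 [-0.0112  0.0112] [-0.0452 -0.0118]
0.035 [-0.0111  0.011 ] [-0.0533 -0.0201]
```

Rails sit at z ≈ 0.01–0.015, well below the fingertips when the case is seated (≈0.031). Now I grip.

```bash
python3 -m jog '0 0 0 0 0;0 0 0 0 0;0 0 0 0 0;0 0 0 0 0;0 0 0 0 0;0 0 0 0 0;0 0 0 0 0' 40; python3 -m jog '0 0 0 -.02 0;0 0 0 -.03 0;0 0 0 -.03 0;0 0 0 -.03 0;0 0 0 -.03 0;0 0 0 0 0;0 0 0 0 0'
```

```text
t: 4.87
tool_pos: [0.5713, -0.2577, 0.0889]
orientation: [1.037, 2.965, -0.0]
force: [-0.1, 0.7, 1.6]
opening: 0.0176
gripper_force: 40.0
t: 5.45
tool_pos: [0.5725, -0.2583, 0.2316]
orientation: [1.036, 2.961, -0.001]
force: [-0.9, -0.0, -1.2]
opening: 0.0178
gripper_force: 40.0
```

```bash
python3 -m jog '0 0 0 0 -6.5;0 0 0 0 -6.5;0 0 0 0 -6.5;0 0 0 0 -6.5;0 0 0 0 -6.5;0 0 0 0 -6.5;0 0 0 0 -6.5;0 0 0 0 0' ; python3 -m jog '0 -.006 .0405 0 0;0 -.006 .0405 0 0;0 -.006 .0405 0 0;0 -.006 .0405 0 0;0 -.006 .0405 0 0;0 -.006 .0405 0 0;0 -.006 .0405 0 0;0 -.006 .0405 0 0;0 -.006 .0405 0 0;0 -.006 .0405 0 0'; python3 -m jog '0 -.006 .0405 0 0;0 0 0 0 0;0 0 0 0 0;0 0 0 0 0'; python3 look.py w3
```

```text
t: 6.12
tool_pos: [0.5704, -0.2572, 0.2263]
orientation: [0.198, -3.132, -0.003]
force: [-0.2, 0.2, 0.1]
opening: 0.0177
gripper_force: 40.0
t: 6.95
tool_pos: [0.5809, 0.1536, 0.2273]
orientation: [0.183, -3.134, 0.0]
force: [0.2, 0.1, -0.8]
opening: 0.0176
gripper_force: 40.0
t: 7.28
tool_pos: [0.5824, 0.1925, 0.2273]
orientation: [0.188, -3.134, 0.001]
force: [0.1, 0.1, -0.4]
opening: 0.0178
gripper_force: 40.0
7.2833 [0.58235369 0.19250118 0.22731002] [[-0.9929, -0.1193, -0.0021], [-0.1193, 0.9929, -0.001], [0.0022, -0.0007, -1.0]] [ 2.35903199e-01  2.12964317e-01  1.53505040e+00 -4.80625979e-04
  1.39585863e+00 -1.45439838e+00] [[0.001, -0.965, -0.262, 0.071], [1.0, 0.0, 0.002, -0.0], [-0.001, -0.262, 0.965, -0.082], [0.0, 0.0, 0.0, 1.0]]
```

View pics/w3.png

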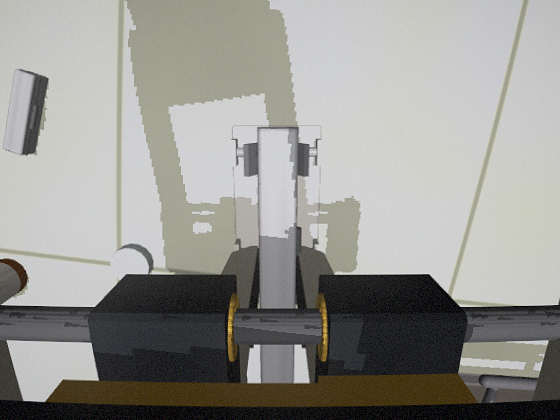

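The case hangs straight in the fingers, its far end at row 127, columns 258–298, over the holder. I'll check its position in the hand.

Run:
```python
import pickle,numpy as np
from h import *
np.set_printoptions(precision=4,suppress=True)
c=pickle.load(open("w3.pkl","rb"));T=c["T"]
g=cv2.cvtColor(c["color"],cv2.COLOR_RGB2GRAY).astype(int)
for r in (135,180,220):print(r,g[r,250:306].tolist())
print(g[120:134,278].tolist())
z=T[2,3]-.069
P=plane(c,[(258.5,127.5),(298,127.5),(258.5,220),(297.5,220)],z);Q=(P-T[:3,3])@T[:3,:3];print(z,Q)
e=P[:2].mean(0)-P[2:].mean(0);print(np.degrees(np.arctan2(e[1],e[0])),"centre",P[:2].mean(0)-.068*e/np.linalg.norm(e))
```

```text
135 [152, 151, 149, 151, 148, 152, 147, 116, 103, 125, 139, 146, 153, 148, 148, 147, 150, 152, 149, 149, 148, 150, 152, 150, 150, 151, 149, 148, 152, 148, 149, 150, 149, 151, 150, 150, 152, 138, 106, 109, 109, 111, 111, 110, 109, 99, 88, 77, 119, 152, 151, 148, 150, 149, 152, 147]
180 [152, 150, 150, 148, 150, 150, 152, 135, 90, 124, 131, 144, 150, 148, 149, 149, 151, 149, 149, 150, 150, 149, 150, 151, 150, 149, 149, 151, 149, 150, 148, 149, 148, 148, 149, 149, 148, 150, 150, 149, 151, 150, 153, 151, 148, 121, 79, 94, 130, 127, 127, 124, 127, 126, 125, 135]
220 [125, 123, 125, 124, 125, 122, 125, 120, 97, 103, 127, 136, 145, 145, 144, 145, 148, 148, 147, 147, 149, 149, 150, 148, 149, 149, 147, 147, 149, 148, 145, 145, 147, 146, 145, 146, 143, 146, 143, 149, 148, 148, 148, 146, 135, 112, 100, 111, 128, 126, 122, 125, 124, 124, 124, 125]
[116, 114, 117, 115, 117, 104, 104, 72, 91, 132, 140, 147, 151, 148]
0.15831001562778144 [[ 0.0676 -0.0082  0.0692]
 [ 0.0677  0.0088  0.0691]
 [ 0.0259 -0.0088  0.0691]
 [ 0.0259  0.0093  0.0691]]
-173.20928461735278 centre [0.5825 0.1927 0.1583]
```

```bash
python3 -m jog '0 -.0017 0 .025 0;0 0 0 .025 0;0 0 0 .017 0;0 0 0 0 0;0 0 0 0 0' ; python3 -m jog '0 0 0 .005 0;0 0 0 .005 0;0 0 0 .005 0;0 0 0 .005 0;0 0 0 0 0'
```

```text
t: 7.75
tool_pos: [0.584, 0.191, 0.1605]
orientation: [0.185, -3.133, 0.001]
force: [-0.6, -0.1, 0.3]
opening: 0.0176
gripper_force: 40.0
t: 8.17
tool_pos: [0.585, 0.1927, 0.1415]
orientation: [-0.19, 3.135, -0.0]
force: [1.4, -1.1, 0.1]
opening: 0.0176
gripper_force: 40.0
```

```bash
python3 -m jog '0 0 0 .004 0;0 0 0 .004 0;0 0 0 .004 0;0 0 0 0 0;0 0 0 0 0' ; python3 -m jog '0 0 0 .004 0;0 0 0 .004 0;0 0 0 .003 0;0 0 0 0 0;0 0 0 0 0'
```

```text
t: 8.58
tool_pos: [0.5842, 0.1927, 0.1288]
orientation: [0.19, -3.135, 0.0]
force: [0.5, -0.2, -2.4]
opening: 0.0171
gripper_force: 40.0
t: 9.0
tool_pos: [0.5843, 0.1926, 0.118]
orientation: [0.19, -3.135, 0.0]
force: [1.5, 0.4, -2.6]
opening: 0.0177
gripper_force: 40.0
```

```bash
python3 -m jog '0 0 0 .002 0;0 0 0 .001 0;0 0 0 0 0;0 0 0 0 0' ; python3 -m jog '0 0 0 .001 0;0 0 0 .001 0;0 0 0 0 0;0 0 0 0 0'
python3 - <<'E'
from plant import robot
import cv2,numpy as np
o=[]
for n,(x,y,w,h) in(("scene",(340,140,100,90)),("side",(280,100,100,90))):
    c=robot.read_camera(n)["color"][y:y+h,x:x+w,::-1]
    o.append(cv2.resize(np.clip(c*1.5,0,255).astype(np.uint8),None,fx=4,fy=4,interpolation=cv2.INTER_CUBIC))
cv2.imwrite("pics/seat1.png",np.hstack(o))
E
```

```text
t: 9.33
tool_pos: [0.5846, 0.1928, 0.1156]
orientation: [0.19, -3.136, 0.0]
force: [0.8, -0.6, -0.1]
opening: 0.0176
gripper_force: 40.0
t: 9.67
tool_pos: [0.5849, 0.1928, 0.1149]
orientation: [-0.19, 3.135, 0.0]
force: [-3.3, -1.5, 8.2]
opening: 0.0178
gripper_force: 40.0
```

View pics/seat1.png

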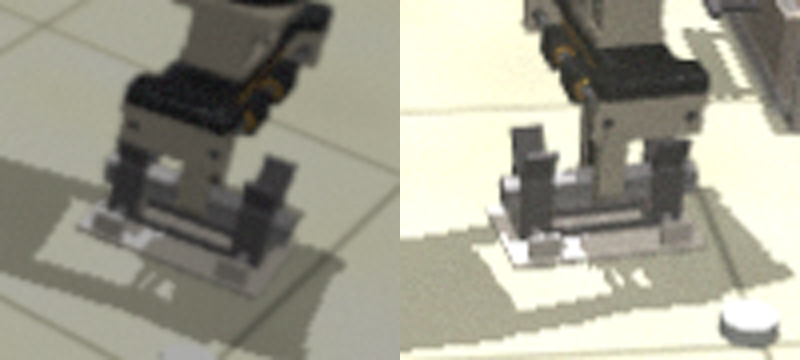

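The case lies between both jaws in both views, with its ends out at each side. The force is rising at the seat height, so I'll press a little more, then release.

```bash
python3 -m jog '0 0 0 .001 0;0 0 0 .001 0;0 0 0 0 0;0 0 0 0 0'; python3 -m jog '0 0 0 -.002 0;0 0 0 -.0015 0;0 0 0 0 0;.5 0 0 0 0;.5 0 0 0 0;.5 0 0 0 0;.5 0 0 0 0;.5 0 0 0 0'
```

```text
t: 10.1
tool_pos: [0.585, 0.1929, 0.1148]
orientation: [-0.19, 3.135, -0.0]
force: [-11.6, -4.3, 23.2]
opening: 0.0178
gripper_force: 40.0
t: 10.77
tool_pos: [0.5846, 0.1928, 0.115]
orientation: [0.19, -3.136, 0.0]
force: [0.1, -0.0, -0.2]
opening: 0.0445
gripper_force: 0.0
```

```bash
python3 -m jog '.5 0 0 -.02 0;.5 0 0 -.03 0;.5 0 0 -.03 0;.5 0 0 -.04 0;1 0 0 -.04 0;1 0 0 -.027 0;1 0 0 0 0;1 0 0 0 0;1 0 0 0 0'; python3 look.py w4
python3 - <<'E'
from plant import robot
import cv2,numpy as np
o=[]
for n,(x,y,w,h) in(("scene",(340,140,100,90)),("side",(280,100,100,90))):
    c=robot.read_camera(n)["color"][y:y+h,x:x+w,::-1]
    o.append(cv2.resize(np.clip(c*1.5,0,255).astype(np.uint8),(310,280),interpolation=cv2.INTER_CUBIC))
w=cv2.imread("pics/w4.png")[100:270,200:360]
cv2.imwrite("pics/fin.png",np.hstack([cv2.resize(w,(480,560)),np.vstack(o)]))
E
```

```text
t: 11.52
tool_pos: [0.5844, 0.1927, 0.3013]
orientation: [0.19, -3.135, 0.0]
force: [-0.9, 0.2, -0.0]
opening: 0.0757
gripper_force: 0.0
11.5167 [0.58442915 0.19269806 0.30132235] [[-0.9927, -0.1207, -0.0009], [-0.1207, 0.9927, -0.0002], [0.0009, -0.0001, -1.0]] [ 2.35192275e-01  1.73027574e-01  1.44381809e+00  1.19061242e-05
  1.52570152e+00 -1.45661106e+00] [[0.001, -0.965, -0.262, 0.071], [1.0, 0.0, 0.002, -0.0], [-0.001, -0.262, 0.965, -0.082], [0.0, 0.0, 0.0, 1.0]]
```

View pics/fin.png

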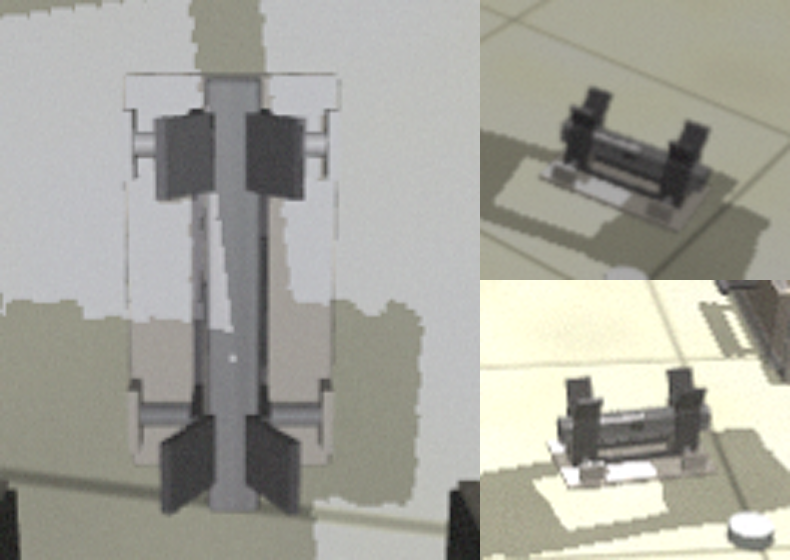

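The lips are closed over the case (gap ≈11 px, as when empty), and its ends appear at crop (232,78) and (235,512). I'll check the centring, then hand in.

Run:
```python
import pickle,numpy as np
from h import *
c=pickle.load(open("w4.pkl","rb"))
P=plane(c,np.array([(232,78),(235,512)])*[1/3,170/560]+[200,100],.046)
m=P.mean(0);print(P,m,np.linalg.norm(P[0]-P[1]),"off along",(m[:2]-[.5842,.1925])@[.9925,.122])
if np.linalg.norm(m[:2]-[.5842,.1925])<.004:
    from plant import robot; print(robot.close_job())
```

```text
[[0.51785639 0.18485507 0.046     ]
 [0.65262259 0.20245601 0.046     ]] [0.58523949 0.19365554 0.046     ] 0.1359107177210831 off along 0.0011726707478938489
the job is handed in; nothing more can be done
None
```

The long case is in the holder: it stopped hard at seat height under about 23 N, the lips closed over it, and it is centred to about 1 mm. I released it, left the short case alone, and handed the job in at about 12 s.

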